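# Cheese on an oatcake, and the chutney opened

### The job

Get a snack ready: from the wooden board lay the oatcake (the wider, thinner disc) in the middle of the plate and the cheese round (the narrower, thicker disc) centred flat on top of it; set both down gently, do not drop them. Then open the chutney jar: press its safety cap down against the spring, twist it anticlockwise while pressed until it is free, lift it straight up, and finish while still holding the cap upright, about 8 cm above the mouth of the jar. Do not let go of the cap, and leave the lemon, the mug and the pepper mill behind the work where they are.

Things in the scene. Friction and masses are not known exactly. Their poses are not given: they have to be found in the camera images.
- oatcake: rigid oat biscuit, light brown disc 62 mm across and 10 mm thick, lying flat on the wooden board; origin at the centre of its underside, z up
- cheese: cheese round, cream coloured disc 50 mm across and 16 mm thick, lying flat on the wooden board (either of the two discs may lie nearer to the robot); origin at the centre of its underside, z up
- board: fixed wooden board, 230 mm (its x) by 120 mm (its y) by 12 mm high; origin at the centre of its underside; the discs lie about 55 mm either side of its centre along its x
- plate_centre (a point): centre of the flat eating surface of a loose white plate; surface 8 mm above the worktop and flat out to 82 mm from the centre, with a lip rising to 13 mm above the worktop at 89 mm
- jar: white stoneware jar, 84 mm across, held fast in a round dark non-slip stand (116 mm across), so it cannot slide, turn or lift; shoulder 78 mm high, then a neck to the mouth 120 mm above the worktop; origin at the centre of its underside, z up
- jar_mouth (a point): centre of the jar's mouth (rim of the neck, 34 mm across), 120 mm above the worktop, z up, axes parallel to the jar's
- cap: loose ribbed round steel cap on the jar's neck, 56 mm across, 30 mm tall, 70 g; 28 mm of free neck below it. Grip its sides from above with 30 N or more. Origin at the centre of its lower edge, z up; on the jar 14 mm below the mouth. Locked, its x axis lies within 5 degrees of the jar's x axis; a tooth stops it turning anticlockwise unless pressed, a stop bars clockwise
- cap_top (a point): centre of the cap's top face; unpressed on the jar 16 mm above the mouth. To open: push the cap down 4 to 8 mm (spring: 6 N at first, 11 N at 8 mm, the end) and, while down, turn it anticlockwise seen from above. Keep it down all the way; 50 to 64 degrees from locked (stop at about 66) it lifts straight off, with less it is held
- lemon: lemon lying behind the work, 72 x 57 x 58 mm, a bystander; origin under its middle
- enamel_mug: white enamel mug with dark rim, 80 mm tall, a bystander; origin under its middle
- pepper_mill: wooden pepper mill standing behind the plate and jar, 58 mm across, 170 mm tall, a bystander; origin under its middle

How it is judged:
On the way, in this order (a step that is already met when the one before it is completed fails the run):
1. the oatcake lies flat in the middle of the plate, let go, at rest (horizontal distance between oatcake and plate_centre below 0.02 m and z of oatcake in the frame of plate_centre below 0.004 m and angle between oatcake's own z axis and vertical below 0.1 rad and linear speed of oatcake below 0.03 m/s and contact force between the fingers and oatcake below 0.1 N), for 0.2 s.
2. the cheese lies flat and centred on the oatcake, let go, at rest (horizontal distance between cheese and oatcake below 0.01 m and z of cheese in the frame of oatcake between 0.007 and 0.013 m and angle between cheese's own z axis and vertical below 0.1 rad and linear speed of cheese below 0.03 m/s and contact force between the fingers and cheese below 0.1 N), for 0.2 s.
3. the cap, still locked, is pressed down at least 3 mm (z of cap_top in the frame of jar_mouth below 0.013 m and angle between the x axis of cap and the x axis of jar, either way round below 0.35 rad and horizontal distance between cap_top and jar_mouth below 0.006 m and contact force between the fingers and cap above 2 N), for 0.05 s.
4. the cap, still on the neck, is turned free (at least 43 degrees) (angle between the x axis of cap and the x axis of jar, either way round above 0.75 rad and z of cap_top in the frame of jar_mouth below 0.02 m and horizontal distance between cap_top and jar_mouth below 0.006 m), for 0.05 s.
At the end, for the whole second after the job is handed in: Oatcake flat on the plate, within 20 mm of its centre; cheese flat on it, within 10 mm of its centre; both untouched. Cap held still in the fingers, upright within 14 degrees, lower edge 40 to 150 mm above the jar's mouth, within 30 mm of straight above it, not touching the jar (horizontal distance between oatcake and plate_centre below 0.02 m and z of oatcake in the frame of plate_centre below 0.004 m and angle between each of oatcake, cheese's own z axis and vertical below 0.1 rad and horizontal distance between cheese and oatcake below 0.01 m and z of cheese in the frame of oatcake between 0.007 and 0.013 m and contact force between the fingers and oatcake below 0.1 N and contact force between the fingers and cheese below 0.1 N and z of cap in the frame of jar_mouth between 0.04 and 0.15 m and horizontal distance between cap_top and jar_mouth below 0.03 m and angle between cap's own z axis and vertical below 0.25 rad and linear speed of cap below 0.03 m/s and contact force between the fingers and cap above 2 N and contact force between jar and cap below 0.1 N); the arm keeps its last pose, push and grip.
It fails at once if a bystander (lemon, mug, pepper mill) is moved more than 3 cm (distance of any of lemon, enamel_mug, pepper_mill from where it was at the start of the episode above 0.03 m).
It fails at once if the oatcake or the cheese is dropped (falls freely faster than 0.6 m/s) ((linear speed of oatcake above 0.6 m/s and contact force between the fingers and oatcake below 0.05 N) or (linear speed of cheese above 0.6 m/s and contact force between the fingers and cheese below 0.05 N)).
It also fails if it takes over 58 s, if anything falls off the work surface, if the arm or the gripper's body presses on something with over 40 N, if the wrist force passes 120 N, or if a joint passes its speed limit or range.

### The arm

A 6-joint arm with a two-finger parallel gripper is mounted at the origin on a cart in front of the work surface, level with it; the furniture and walls round the work are solid. World frame = base frame: x ahead of the robot, y to its left, z up, the work surface at z = 0. Lengths are in m, angles in rad, forces in N, time in s.
With the tool pointing down it reaches from about 0.35 to 0.975 m from the base axis. Payload 4.9 kg.
Tool frame: the origin (TCP) lies midway between the tips of the shut fingers; the grasp point (between the pads) lies 19 mm behind it; z points along the fingers, y is the line along which they close (so a half turn about z gives the same grasp; the last joint's range is limited). The gripper opens to 85 mm and grips with 20 to 120 N. Pads are 22 mm wide; open, the fingers measure 114 mm over their backs; the gripper's body (76 mm by 85 mm) begins 54 mm behind the grasp point. The pads swing forward as they close: fully open they stand 13 mm farther back than shut.
Start: joints at [1.027, 0.053, 1.613, -0, 1.476, -0.119], TCP at [0.258, 0.569, 0.231] pointing down, gripper open.
Joint ranges: [-3.01, 3.01], [-1.01, 2.22], [0.06, 2.58], [-1.02, 4.17], [0.09, 2.62], [-3.14, 3.14]. Speed limits (rad/s): [2.57, 2.57, 3.14, 3.14, 3.14, 3.14].

### API

Orientations are given as a unit quaternion [w, x, y, z].
In Python, from plant import manip, imaging, job_done gives the robot as it stands (manip), with the cameras (imaging) and the job as plain functions.
- The arm moves only by the shell command python3 shift.py 'ROWS'. ROWS is a JSON list of rows, 1 to 5 of them, each of 7 numbers: the opening from 0.0 (shut) to 1.0 (fully open), then dx, dy, dz in m, then a rotation vector rx, ry, rz in rad; each row shifts and turns the commanded pose from where the row before left it, along the tool's axes as they then stand; what a row does not reach is not made up. A row lasts 1/8 s, in which the tool goes at most 0.0625 m and 0.188 rad, less where a joint would pass 70% of its speed; a pose out of reach is approached as far as the arm can. The fingers move at their own pace and stop on an object; the grip force is fixed at half the most. Time passes only in rows, so rows that do not move let the fingers close. It prints the time, the measured TCP pose, the force, the opening and the grip force at its end.
- manip.state(): the state, without advancing time (a new reading comes with each control period).
- imaging.grab_frame(name): name is "side" or "top" or "wrist"; returns the picture (480x640x3 uint8, red, green, blue); there is no depth.
- imaging.camera_params(name): a dict with "intrinsics" (3x3 intrinsics, pixels), "xyz" and "orientation" of the camera in the world. Camera axes: x right, y down, z forward; pixel columns grow to the right and rows downward; lengths in m; the calibration is good to about 2 mm. The wrist camera is an equidistant fisheye: a pixel r from the principal point sees the ray r / f radians off the axis. A picture is of the moment at which its call begins: read the wrist's pose just before it. camera_params takes no time and is no camera call; for the wrist camera it gives the pose at the moment of the call.
- job_done(): hands the job in; it is judged then, once.
The state is a dict: "time": time; "joint_pos": joint angles; "joint_vel": joint speeds; "joint_efforts": joint torques, N m; "tool_pos": TCP position; "tool_rot": TCP orientation; "contact_force": force on the tool from outside, world axes, zero at the start; "ft_torque": the same for the moment, N m; "gripper_width": opening from 0.0 (shut) to 1.0 (fully open); "grasp_force": force on a finger pad.
Only numpy, scipy, OpenCV 4.12 (cv2) and the standard library are available. Lean on these libraries where they do the work, as an engineer would, in place of code of your own. Each camera call takes 0.05 s, during which the arm holds its last target. There are 200 camera calls.

## Working session

There is one attempt and no reset: what is moved stays moved. The work goes in short steps, Python scripts to look and compute and a shell command to move; the robot and the scene stay as the last step left them, time stands still between calls to the robot, and variables do not carry over. Pictures are saved under pics/ and viewed, at most 10 in all, crops included, and the job is handed in when it is done.

```bash
ls; mkdir -p pics
python3 - <<'E'
from plant import manip, imaging, job_done
import cv2,numpy as np
s=manip.state();print({k:np.round(v,3).tolist() for k,v in s.items()})
for n in("top","side"):
    p=imaging.camera_params(n);print(n,p)
    cv2.imwrite(f"pics/{n}0.png",imaging.grab_frame(n)[:,:,::-1])
E
```

```text
pics
plant.py
shift.py
{'time': 0.0, 'joint_pos': [1.027, 0.053, 1.614, -0.0, 1.476, -0.119], 'joint_vel': [-0.0, 0.001, 0.002, 0.002, 0.0, 0.002], 'joint_efforts': [-0.001, -39.367, -37.017, -0.0, 0.007, 0.0], 'tool_pos': [0.257, 0.569, 0.23], 'tool_rot': [-0.0, 0.211, 0.978, -0.001], 'contact_force': [0.163, 0.101, 0.273], 'ft_torque': [-0.019, -0.01, 0.018], 'grasp_force': 0.0, 'gripper_width': 0.998}
top {'intrinsics': array([[592.02513314,   0.        , 317.4028548 ],
       [  0.        , 592.02513314, 243.18601963],
       [  0.        ,   0.        ,   1.        ]]), 'xyz': array([0.45158465, 0.02107872, 1.29034515]), 'orientation': array([ 0.02941752, -0.69944708,  0.71278508, -0.04296294])}
side {'intrinsics': array([[442.62853844,   0.        , 310.49882911],
       [  0.        , 442.62853844, 234.34354999],
       [  0.        ,   0.        ,   1.        ]]), 'xyz': array([0.59902904, 0.77337815, 0.77442951]), 'orientation': array([ 0.00753201,  0.00679117,  0.91268009, -0.40854891])}
```

View pics/top0.png

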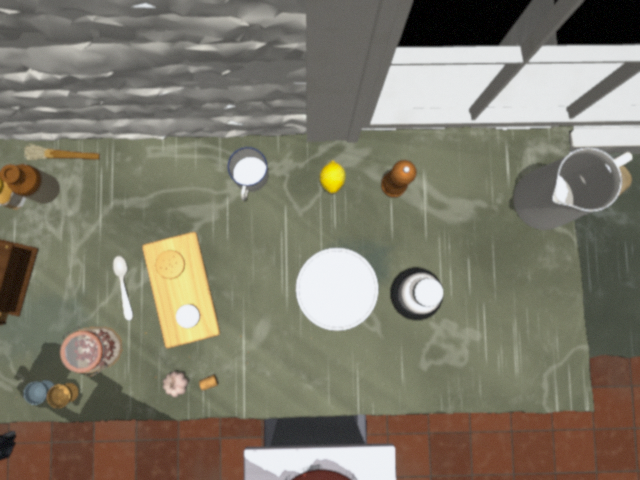

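View pics/side0.png

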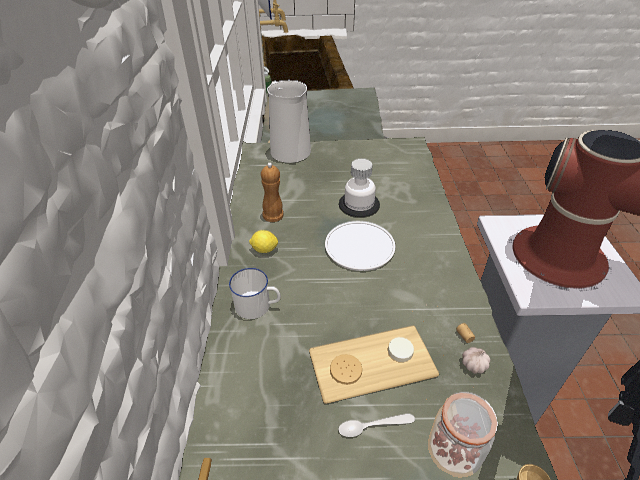

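The top view shows the oatcake (171,264), cheese (188,316), plate (337,289) and cap top about (429,292). The side view shows oatcake (346,369), cheese (401,349), plate (360,246) and cap (361,166). Next I measure them with masks.

```bash
cat > h.py <<'E'
from plant import manip, imaging, job_done
import cv2,numpy as np
from scipy.spatial.transform import Rotation as R
rot=lambda q:R.from_quat(np.asarray(q)[[1,2,3,0]])
def cast(p,uv,z):
    K=p["intrinsics"];d=cv2.undistortPoints(np.array([[uv]],float),K,None)[0,0]
    d=rot(p["orientation"]).apply([d[0],d[1],1]);return p["xyz"]+d*(z-p["xyz"][2])/d[2]
def castw(p,uv,z):
    K=p["intrinsics"];a=(np.array(uv)-K[:2,2])/K[0,0];r=np.hypot(*a)+1e-12
    d=rot(p["orientation"]).apply([*(a/r*np.sin(r)),np.cos(r)]);return p["xyz"]+d*(z-p["xyz"][2])/d[2]
def blob(mask,uv):
    "ellipse of the convex hull of the outer contour containing/nearest uv"
    c,_=cv2.findContours(mask.astype(np.uint8),cv2.RETR_EXTERNAL,cv2.CHAIN_APPROX_NONE)
    c=[k for k in c if len(k)>=12]
    return max(c,key=lambda k:cv2.pointPolygonTest(k,tuple(map(float,uv)),True))
def circ(p,cnt,z,f=cast):
    "project the hull contour to height z and fit a circle -> centre, radius"
    P=np.array([f(p,q,z)[:2] for q in cv2.convexHull(cnt)[:,0].astype(float)])
    A=np.c_[2*P,np.ones(len(P))];x=np.linalg.lstsq(A,(P**2).sum(1),rcond=None)[0]
    return x[:2],np.sqrt(x[2]+x[:2]@x[:2])
def to(xyz,yaw=None):
    "shift in tool axes to a TCP target (tool down); yaw = wanted world angle of the tool y line, mod pi"
    s=manip.state();r=rot(s["tool_rot"]);m=r.as_matrix()
    o=[np.round(r.inv().apply(np.array(xyz)-s["tool_pos"]),4).tolist()]
    y=np.arctan2(m[1,1],m[0,1]);o.append(("yawY",round(y,3)))
    if yaw is not None:
        d=(yaw-y+np.pi/2)%np.pi-np.pi/2;o.append(("rz",round(-d,3)))
    tilt=np.cross(m[:,2],[0,0,-1]);o.append(("tilt fix",np.round(r.inv().apply(tilt),3).tolist()))
    print(*o,"t",round(s["time"],2),"j6",round(s["joint_pos"][5],2))
E
python3 - <<'E'
from h import *
pt,ps=imaging.camera_params("top"),imaging.camera_params("side")
T,S=cv2.imread("pics/top0.png"),cv2.imread("pics/side0.png")
def masks(I):
    h,s,v=cv2.split(cv2.cvtColor(I,cv2.COLOR_BGR2HSV).astype(int)) if 0 else [x.astype(int) for x in cv2.split(cv2.cvtColor(I,cv2.COLOR_BGR2HSV))]
    return h,s,v
for n,I,p,L in(("top",T,pt,dict(oat=(171,264),cheese=(188,316),plate=(337,289),cap=(429,292),board=(180,290))),("side",S,ps,dict(oat=(346,369),cheese=(401,349),plate=(360,246),cap=(361,163),board=(375,360)))):
    h,s,v=masks(I)
    for k,uv in L.items():
        print(n,k,"hsv@",[int(c[uv[1],uv[0]]) for c in(h,s,v)])
    w=(s<60)&(v>150)
    for k,z in(("cheese",.028),("plate",.013),("cap",.136)):
        print(n,k,*circ(p,blob(w,L[k]),z), cv2.boundingRect(blob(w,L[k])))
    wood=(h>8)&(h<30)&(s>60)&(v>120)
    b=blob(wood|0,L["board"]);rc=cv2.minAreaRect(b)
    C=np.array([cast(p,q,.012)[:2] for q in cv2.approxPolyDP(cv2.convexHull(b),6,True)[:,0]])
    print("board",np.round(C,3).tolist())
for n,I,b in(("t",T,(130,220,460,360)),("s",S,(300,140,450,410))):
    x0,y0,x1,y1=b
    if n=="t":cv2.imwrite("pics/tc.png",cv2.resize(np.hstack([I[225:355,140:230],I[225:355,380:470]]),None,fx=4,fy=4,interpolation=cv2.INTER_NEAREST))
E
```

```text
top oat hsv@ [22, 117, 237]
top cheese hsv@ [105, 6, 246]
top plate hsv@ [105, 6, 247]
top cap hsv@ [108, 5, 246]
top board hsv@ [25, 105, 241]
top cheese [0.43223993 0.27294954] 0.02510255455961425 (176, 304, 24, 25)
top plate [ 0.48356366 -0.04405233] 0.09017112589921149 (295, 247, 84, 85)
top cap [ 0.46881073 -0.20414995] 0.03901951558930059 (402, 274, 42, 39)
board [[0.614, 0.262], [0.392, 0.207], [0.365, 0.321], [0.583, 0.376]]
side oat hsv@ [18, 107, 228]
side cheese hsv@ [30, 14, 240]
side plate hsv@ [120, 5, 245]
side cap hsv@ [23, 5, 218]
side board hsv@ [19, 88, 240]
side cheese [0.43335981 0.27779448] 0.026342292624069483 (389, 337, 25, 25)
side plate [ 0.48120749 -0.04473457] 0.09153578770759478 (325, 220, 71, 51)
side cap [ 0.47160157 -0.21552104] 0.02838997901207627 (352, 158, 21, 13)
board [[0.367, 0.318], [0.583, 0.379], [0.614, 0.265], [0.396, 0.21]]
```

View pics/tc.png

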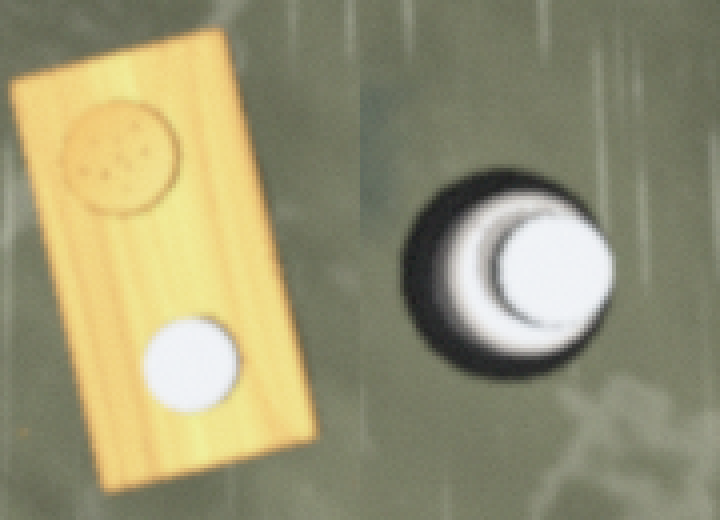

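The crop shows the oatcake rim centred near (170,264) in the original picture and the cap top near (428.4,291.9), both clear.

Run:
```python
from h import *
pt,ps=imaging.camera_params("top"),imaging.camera_params("side")
print("oat",cast(pt,(169.9,263.9),.022),"cap",cast(pt,(428.4,291.9),.136))
S=cv2.imread("pics/side0.png");h,s,v=[x.astype(int) for x in cv2.split(cv2.cvtColor(S,cv2.COLOR_BGR2HSV))]
T=cv2.imread("pics/top0.png")
for I,p,uv,n in((S,ps,(346,369),"side"),(T,pt,(170,264),"top")):
    b=I.astype(int);h,s,v=[x.astype(int) for x in cv2.split(cv2.cvtColor(I,cv2.COLOR_BGR2HSV))]
    d=(s>98)&(v<236) if n=="side" else (v<225)&(s>60)
    d[:,:uv[0]-24]=0;d[:,uv[0]+24:]=0;d[:uv[1]-24]=0;d[uv[1]+24:]=0
    d=cv2.morphologyEx(d.astype(np.uint8),cv2.MORPH_CLOSE,np.ones((5,5)))
    c=blob(d,uv);print(n,circ(p,c,.022),cv2.boundingRect(c))
to((.542,.305,.12),np.arctan2(.305,.542))
```

```text
oat [0.54288336 0.31149764 0.022     ] cap [ 0.47062058 -0.21686391  0.136     ]
side (array([0.54406929, 0.3161391 ]), np.float64(0.03182003649751251)) (330, 354, 33, 31)
top (array([0.54199516, 0.30849058]), np.float64(0.029282735056021074)) (174, 252, 12, 27)
[-0.3682, -0.123, 0.1103] ('yawY', np.float64(1.146)) ('rz', np.float64(0.633)) ('tilt fix', [-0.002, -0.0, -0.0]) t 0.1 j6 -0.12
```

```bash
python3 shift.py '[[1,-0.05,-0.015,0.012,0,0,0],[1,-0.05,-0.015,0.012,0,0,0],[1,-0.05,-0.015,0.012,0,0,0],[1,-0.05,-0.015,0.012,0,0,0],[1,-0.05,-0.015,0.012,0,0,0]]'; python3 shift.py '[[1,-0.05,-0.015,0.012,0,0,0],[1,-0.05,-0.015,0.012,0,0,0],[1,-0.016,-0.01,0.006,0,0,0],[1,0,0,0,0,0,0]]'
python3 - <<'E'
from h import *
to((.5435,.3135,.14))
p=imaging.camera_params("wrist");I=imaging.grab_frame("wrist")[:,:,::-1];print(p)
np.save("pics/wp.npy",p,allow_pickle=True);cv2.imwrite("pics/w1.png",I)
E
```

```text
time: 0.72
tool_pos: [0.4553, 0.3967, 0.1704]
tool_rot: [-0.0, 0.211, 0.978, -0.0]
contact_force: [0.2, 0.0, -0.5]
gripper_width: 1.001
grasp_force: 0.0
time: 1.23
tool_pos: [0.5433, 0.313, 0.1402]
tool_rot: [-0.001, 0.212, 0.977, -0.0]
contact_force: [-0.2, 0.7, 0.3]
gripper_width: 1.0
grasp_force: 0.0
[0.0, 0.0006, 0.0002] ('yawY', np.float64(1.144)) ('tilt fix', [-0.001, -0.002, 0.0]) t 1.23 j6 -0.74
{'intrinsics': array([[371.64829954,   0.        , 322.39038991],
       [  0.        , 371.64829954, 238.83827245],
       [  0.        ,   0.        ,   1.        ]]), 'xyz': array([0.46637649, 0.34860513, 0.28226415]), 'orientation': array([0.13976038, 0.829297  , 0.53365338, 0.08914926])}
```

View pics/w1.png

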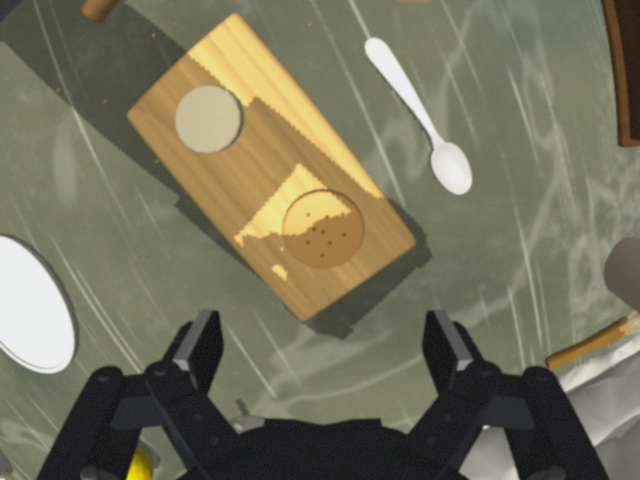

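The wrist view shows the oatcake at about (324,229), bounds 283–365 by 189–269, and the cheese at about (209,119).

Run:
```python
from h import *
p=np.load("pics/wp.npy",allow_pickle=True).item()
for n,b,z in(("oat",(283,189,365,269),.022),("cheese",(175,85,242,153),.028)):
    u=((b[0]+b[2])/2,(b[1]+b[3])/2)
    a=[castw(p,q,z)[:2] for q in((b[0],u[1]),(b[2],u[1]),(u[0],b[1]),(u[0],b[3]))]
    print(n,np.mean(a,0),np.linalg.norm(a[0]-a[1]),np.linalg.norm(a[2]-a[3]))
```

```text
oat [0.54218125 0.31500962] 0.06047032173838421 0.06195072697329899
cheese [0.4332938 0.2760556] 0.04959280172604138 0.04812628991880217
```

```bash
python3 shift.py '[[1,0.0005,0.0015,0.05,0,0,0],[1,0,0,0.045,0,0,0],[1,0,0,0.025,0,0,0],[1,0,0,0.0115,0,0,0],[1,0,0,0,0,0,0]]'; python3 shift.py '[[0.5,0,0,0,0,0,0],[0.5,0,0,0,0,0,0],[0.5,0,0,0,0,0,0],[0.5,0,0,0,0,0,0]]'
```

```text
time: 1.9
tool_pos: [0.5431, 0.3163, 0.0099]
tool_rot: [-0.0, 0.21, 0.978, -0.0]
contact_force: [-0.4, -1.2, -0.5]
gripper_width: 1.0
grasp_force: 0.0
time: 2.4
tool_pos: [0.5457, 0.3164, 0.0128]
tool_rot: [0.002, 0.211, 0.978, 0.001]
contact_force: [-0.9, 1.0, 6.8]
gripper_width: 0.685
grasp_force: 64.0
```

```bash
python3 shift.py '[[0.5,0,0,-0.02,0,0,0],[0.5,0,0,-0.03,0,0,0],[0.5,0,0,-0.03,0,0,0],[0.5,-0.01,-0.03,0,0,0,0],[0.5,-0.013,-0.05,0,0,0,0]]';python3 shift.py '[[0.5,-0.013,-0.05,0,0,0,0],[0.5,-0.013,-0.05,0,0,0,0],[0.5,-0.013,-0.05,0,0,0,0],[0.5,-0.013,-0.05,0,0,0,0],[0.5,-0.01,-0.04,0,0,0,0]]';python3 shift.py '[[0.5,-0.006,-0.03,0,0,0,0],[0.5,0,0,0,0,0,0],[0.5,0,0,0,0,0,0]]'
python3 - <<'E'
from h import *
to((.4825,-.0444,.0095))
cv2.imwrite("pics/s2.png",imaging.grab_frame("side")[120:300,230:450,::-1].repeat(3,0).repeat(3,1))
E
```

```text
time: 3.02
tool_pos: [0.5329, 0.2332, 0.0925]
tool_rot: [0.002, 0.21, 0.978, 0.001]
contact_force: [0.4, -0.7, 0.0]
gripper_width: 0.686
grasp_force: 64.2
time: 3.65
tool_pos: [0.4893, -0.0131, 0.0914]
tool_rot: [0.001, 0.211, 0.977, -0.0]
contact_force: [0.1, 0.5, -0.5]
gripper_width: 0.682
grasp_force: 64.2
time: 4.03
tool_pos: [0.4829, -0.0407, 0.0907]
tool_rot: [0.001, 0.211, 0.978, 0.0]
contact_force: [0.2, 0.7, -0.3]
gripper_width: 0.684
grasp_force: 64.2
[-0.0011, -0.0036, 0.0812] ('yawY', np.float64(1.146)) ('tilt fix', [0.001, 0.001, 0.0]) t 4.03 j6 -1.38
```

View pics/s2.png

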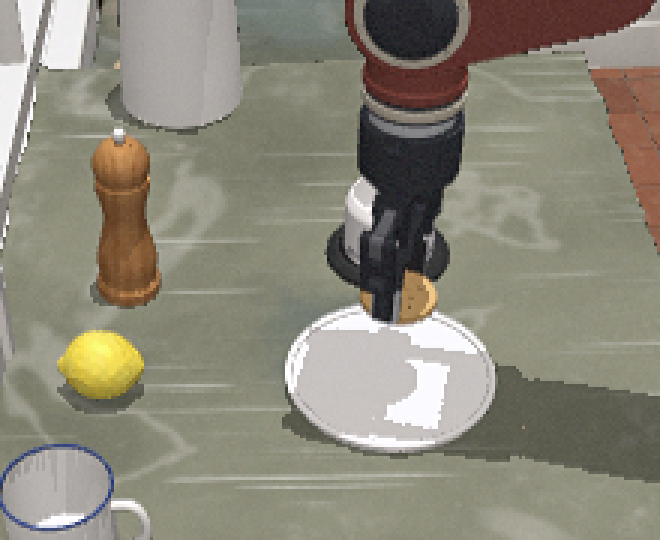

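Side view: the oatcake is held level at the fingertips, just above the plate. Lowering.

```bash
python3 shift.py '[[0.5,-0.001,-0.0036,0.04,0,0,0],[0.5,0,0,0.025,0,0,0],[0.5,0,0,0.01,0,0,0],[0.5,0,0,0,0,0,0],[0.5,0,0,0,0,0,0]]';python3 shift.py '[[0.5,0,0,0.003,0,0,0],[0.5,0,0,0,0,0,0],[0.5,0,0,0,0,0,0]]';python3 shift.py '[[0.5,0,0,0.0015,0,0,0],[0.5,0,0,0,0,0,0],[0.5,0,0,0,0,0,0]]'
```

```text
time: 4.7
tool_pos: [0.483, -0.0447, 0.0161]
tool_rot: [0.001, 0.211, 0.978, -0.0]
contact_force: [0.6, 0.6, -0.1]
gripper_width: 0.685
grasp_force: 64.2
time: 5.08
tool_pos: [0.482, -0.0448, 0.012]
tool_rot: [0.0, 0.211, 0.978, -0.0]
contact_force: [0.3, 0.2, -0.9]
gripper_width: 0.684
grasp_force: 64.2
time: 5.45
tool_pos: [0.4818, -0.0447, 0.0102]
tool_rot: [-0.0, 0.211, 0.978, -0.0]
contact_force: [0.0, 0.2, -0.1]
gripper_width: 0.684
grasp_force: 64.2
```

```bash
python3 shift.py '[[0.5,0,0,0.0015,0,0,0],[0.5,0,0,0,0,0,0],[0.5,0,0,0,0,0,0]]';python3 shift.py '[[0.5,0,0,0.001,0,0,0],[0.5,0,0,0,0,0,0],[0.5,0,0,0,0,0,0]]';python3 shift.py '[[0.5,0,0,0.001,0,0,0],[0.5,0,0,0,0,0,0],[0.5,0,0,0,0,0,0]]'
```

```text
time: 5.82
tool_pos: [0.482, -0.0447, 0.0089]
tool_rot: [0.0, 0.211, 0.978, 0.0]
contact_force: [0.9, -1.1, -0.4]
gripper_width: 0.689
grasp_force: 64.3
time: 6.2
tool_pos: [0.4821, -0.0448, 0.0088]
tool_rot: [-0.0, 0.211, 0.978, 0.0]
contact_force: [-3.9, 0.1, 7.9]
gripper_width: 0.682
grasp_force: 65.3
time: 6.58
tool_pos: [0.4822, -0.0448, 0.0087]
tool_rot: [-0.001, 0.211, 0.978, 0.0]
contact_force: [-6.8, 0.1, 15.2]
gripper_width: 0.689
grasp_force: 66.1
```

```bash
python3 shift.py '[[0.5,0,0,-0.002,0,0,0],[0.5,0,0,0,0,0,0],[1,0,0,0,0,0,0],[1,0,0,0,0,0,0],[1,0,0,0,0,0,0]]';python3 shift.py '[[1,0,0,0,0,0,0],[1,0,0,-0.02,0,0,0],[1,0,0,-0.05,0,0,0],[1,0,0,-0.05,0,0,0],[1,0,0,0,0,0,0]]'
python3 - <<'E'
from h import *
to((.433,.2755,.10))
p=imaging.camera_params("wrist");I=imaging.grab_frame("wrist")[:,:,::-1]
np.save("pics/wp2.npy",p,allow_pickle=True);cv2.imwrite("pics/w2.png",I)
E
```

```text
time: 7.2
tool_pos: [0.4817, -0.0447, 0.0086]
tool_rot: [-0.0, 0.211, 0.978, 0.0]
contact_force: [-0.8, 0.1, 0.6]
gripper_width: 1.0
grasp_force: 0.0
time: 7.82
tool_pos: [0.4853, -0.0455, 0.1343]
tool_rot: [0.005, 0.211, 0.978, -0.0]
contact_force: [1.6, -0.5, -0.4]
gripper_width: 1.0
grasp_force: 0.0
[0.1803, 0.2709, 0.0329] ('yawY', np.float64(1.146)) ('tilt fix', [0.002, 0.01, 0.0]) t 7.83 j6 -1.39
```

View pics/w2.png

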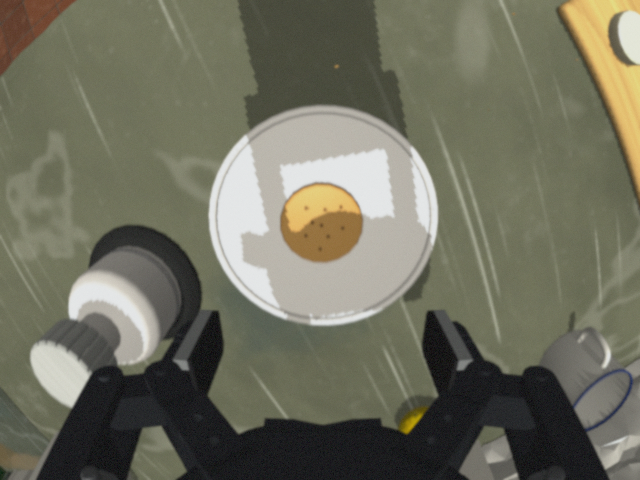

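The wrist view shows the oatcake flat at (322,222) and the plate rim spanning 209–438 by 105–326.

Run:
```python
from h import *
p=np.load("pics/wp2.npy",allow_pickle=True).item()
I=cv2.imread("pics/w2.png");h,s,v=[x.astype(int) for x in cv2.split(cv2.cvtColor(I,cv2.COLOR_BGR2HSV))]
c=blob(cv2.morphologyEx(((s>90)&(h<30)).astype(np.uint8),cv2.MORPH_OPEN,np.ones((3,3))),(322,222));print(cv2.boundingRect(c),"oat",circ(p,c,.018,castw))
c=blob((s<40)&(v>120),(323,140));print(cv2.boundingRect(c),"plate",circ(p,c,.013,castw))
```

```text
(281, 184, 81, 78) oat (array([ 0.47987958, -0.04349369]), np.float64(0.029614398363620956))
(202, 105, 238, 222) plate (array([ 0.4830723 , -0.04391144]), np.float64(0.08853603345426314))
```

```bash
python3 shift.py '[[1,0.03,0.045,0,0,0,0],[1,0.03,0.045,0,0,0,0],[1,0.03,0.045,0,0,0,0],[1,0.03,0.045,0,0,0,0],[1,0.03,0.045,0,0,0,0]]';python3 shift.py '[[1,0.03,0.045,0.02,0,0,0],[1,0,0,0.01,0,0,0],[1,0,0,0,0,0,0],[1,0,0,0,0,0,0]]'
python3 - <<'E'
from h import *
p=imaging.camera_params("wrist");I=imaging.grab_frame("wrist")[:,:,::-1];cv2.imwrite("pics/w3.png",I)
h,s,v=[x.astype(int) for x in cv2.split(cv2.cvtColor(I,cv2.COLOR_BGR2HSV))]
K=p["intrinsics"];d=rot(p["orientation"]).inv().apply(np.array([.433,.2755,.028])-p["xyz"]);t=np.arccos(d[2]/np.linalg.norm(d));uv=K[:2,2]+K[0,0]*t*d[:2]/np.hypot(*d[:2]);print(uv)
for lim in(50,70,85):
    c=blob(cv2.morphologyEx(((s<lim)&(v>110)).astype(np.uint8),cv2.MORPH_OPEN,np.ones((5,5))),uv);print(lim,cv2.boundingRect(c),circ(p,c,.028,castw))
to((.433,.2755,.017))
E
```

```text
time: 8.5
tool_pos: [0.4363, 0.2234, 0.1268]
tool_rot: [-0.001, 0.211, 0.978, -0.001]
contact_force: [1.4, 0.0, 0.9]
gripper_width: 1.001
grasp_force: 0.0
time: 9.0
tool_pos: [0.4294, 0.2744, 0.0985]
tool_rot: [-0.0, 0.212, 0.977, -0.0]
contact_force: [0.3, -0.0, 0.1]
gripper_width: 1.0
grasp_force: 0.0
[325.85415013 260.04610853]
50 (287, 221, 53, 32) (array([0.42370095, 0.27484489]), np.float64(0.017581274236553927))
70 (286, 218, 76, 75) (array([0.43051417, 0.27508534]), np.float64(0.024344716957510455))
85 (285, 218, 78, 76) (array([0.43071275, 0.27495808]), np.float64(0.02485786744674244))
[-0.0025, 0.0023, 0.082] ('yawY', np.float64(1.144)) ('tilt fix', [0.0, 0.0, -0.0]) t 9.05 j6 -0.72
```

```bash
python3 shift.py '[[1,-0.0017,0.0014,0.04,0,0,0],[1,0,0,0.03,0,0,0],[1,0,0,0.0115,0,0,0],[1,0,0,0,0,0,0],[1,0,0,0,0,0,0]]'; python3 shift.py '[[0.3,0,0,0,0,0,0],[0.3,0,0,0,0,0,0],[0.3,0,0,0,0,0,0],[0.3,0,0,0,0,0,0],[0.3,0,0,0,0,0,0]]'
```

```text
time: 9.68
tool_pos: [0.4326, 0.2764, 0.0189]
tool_rot: [0.001, 0.211, 0.977, 0.001]
contact_force: [-0.4, -0.1, 0.1]
gripper_width: 1.001
grasp_force: 0.0
time: 10.3
tool_pos: [0.4323, 0.2765, 0.0188]
tool_rot: [0.001, 0.211, 0.978, 0.001]
contact_force: [0.0, -0.7, 5.6]
gripper_width: 0.551
grasp_force: 61.0
```

```bash
python3 shift.py '[[0.3,0,0,-0.02,0,0,0],[0.3,0,0,-0.03,0,0,0],[0.3,0,0,-0.03,0,0,0],[0.3,-0.015,-0.02,0,0,0,0],[0.3,-0.03,-0.045,0,0,0,0]]';python3 shift.py '[[0.3,-0.03,-0.045,0,0,0,0],[0.3,-0.03,-0.045,0,0,0,0],[0.3,-0.03,-0.045,0,0,0,0],[0.3,-0.025,-0.04,0,0,0,0],[0.3,-0.015,-0.03,0,0,0,0]]';python3 shift.py '[[0.3,0,0,0,0,0,0],[0.3,0,0,0,0,0,0],[0.3,0,0,0,0,0,0]]'
python3 - <<'E'
from h import *
to((.4804,-.0438,.0248))
E
```

```text
time: 10.92
tool_pos: [0.4459, 0.1986, 0.0981]
tool_rot: [0.001, 0.209, 0.978, 0.001]
contact_force: [-0.1, -0.8, -1.2]
gripper_width: 0.55
grasp_force: 61.8
time: 11.55
tool_pos: [0.4795, -0.044, 0.0974]
tool_rot: [0.0, 0.211, 0.977, -0.0]
contact_force: [0.3, -0.3, -0.7]
gripper_width: 0.546
grasp_force: 61.8
time: 11.92
tool_pos: [0.4793, -0.041, 0.0971]
tool_rot: [-0.0, 0.21, 0.978, 0.0]
contact_force: [0.4, -0.3, -0.5]
gripper_width: 0.546
grasp_force: 61.8
[-0.0022, -0.0021, 0.0723] ('yawY', np.float64(1.147)) ('tilt fix', [0.0, -0.0, 0.0]) t 11.93 j6 -1.39
```

```bash
python3 shift.py '[[0.3,-0.0022,-0.0021,0.04,0,0,0],[0.3,0,0,0.02,0,0,0],[0.3,0,0,0.008,0,0,0],[0.3,0,0,0,0,0,0],[0.3,0,0,0,0,0,0]]';python3 shift.py '[[0.3,0,0,0.0025,0,0,0],[0.3,0,0,0,0,0,0],[0.3,0,0,0,0,0,0]]';python3 shift.py '[[0.3,0,0,0.0015,0,0,0],[0.3,0,0,0,0,0,0],[0.3,0,0,0,0,0,0]]'
```

```text
time: 12.55
tool_pos: [0.4816, -0.0449, 0.0305]
tool_rot: [0.001, 0.211, 0.978, -0.0]
contact_force: [0.8, 0.3, 0.3]
gripper_width: 0.548
grasp_force: 61.8
time: 12.92
tool_pos: [0.4807, -0.0449, 0.027]
tool_rot: [0.0, 0.211, 0.978, -0.0]
contact_force: [0.1, -0.5, -0.0]
gripper_width: 0.55
grasp_force: 61.8
time: 13.3
tool_pos: [0.4806, -0.0449, 0.0253]
tool_rot: [-0.0, 0.211, 0.978, -0.0]
contact_force: [0.0, 0.1, -0.8]
gripper_width: 0.551
grasp_force: 61.8
```

```bash
python3 shift.py '[[0.3,0.0004,0.001,0.0008,0,0,0],[0.3,0,0,0,0,0,0],[0.3,0,0,0,0,0,0]]';python3 shift.py '[[0.3,0,0,0.0008,0,0,0],[0.3,0,0,0,0,0,0],[0.3,0,0,0,0,0,0]]'; python3 shift.py '[[0.3,0,0,0.0004,0,0,0],[0.3,0,0,0,0,0,0],[0.3,0,0,0,0,0,0]]'
```

```text
time: 13.68
tool_pos: [0.4809, -0.044, 0.0248]
tool_rot: [0.0, 0.211, 0.978, -0.0]
contact_force: [-0.5, -1.7, 2.2]
gripper_width: 0.545
grasp_force: 62.2
time: 14.05
tool_pos: [0.481, -0.044, 0.0248]
tool_rot: [0.0, 0.211, 0.978, -0.0]
contact_force: [-3.4, -1.1, 7.8]
gripper_width: 0.546
grasp_force: 62.8
time: 14.42
tool_pos: [0.481, -0.044, 0.0248]
tool_rot: [-0.0, 0.211, 0.978, -0.0]
contact_force: [-5.0, -1.5, 10.9]
gripper_width: 0.548
grasp_force: 63.1
```

```bash
python3 shift.py '[[0.3,0,0,-0.0015,0,0,0],[0.3,0,0,0,0,0,0],[1,0,0,0,0,0,0],[1,0,0,0,0,0,0],[1,0,0,0,0,0,0]]';python3 shift.py '[[1,0,0,0,0,0,0],[1,0,0,-0.02,0,0,0],[1,0,0,-0.05,0,0,0],[1,0,0,-0.05,0,0,0],[1,0,0,-0.06,0,0,0]]'; python3 shift.py '[[1,0,0,0,0,0,0],[1,0,0,0,0,0,0]]'
python3 - <<'E'
from h import *
to((.471,-.216,.20))
p=imaging.camera_params("wrist");I=imaging.grab_frame("wrist")[:,:,::-1]
np.save("pics/wp4.npy",p,allow_pickle=True);cv2.imwrite("pics/w4.png",I)
E
```

```text
time: 15.05
tool_pos: [0.4805, -0.0438, 0.0246]
tool_rot: [-0.0, 0.211, 0.978, 0.0]
contact_force: [0.2, -0.9, 1.0]
gripper_width: 1.001
grasp_force: 0.0
time: 15.68
tool_pos: [0.4798, -0.0436, 0.2055]
tool_rot: [-0.001, 0.211, 0.978, 0.0]
contact_force: [1.0, 0.0, -0.0]
gripper_width: 0.996
grasp_force: 0.0
time: 15.92
tool_pos: [0.4805, -0.0438, 0.2046]
tool_rot: [-0.0, 0.211, 0.978, 0.0]
contact_force: [-0.9, 0.1, -1.3]
gripper_width: 0.998
grasp_force: 0.0
[-0.0623, -0.1609, 0.0046] ('yawY', np.float64(1.146)) ('tilt fix', [0.0, -0.0, -0.0]) t 15.93 j6 -1.39
```

View pics/w4.png

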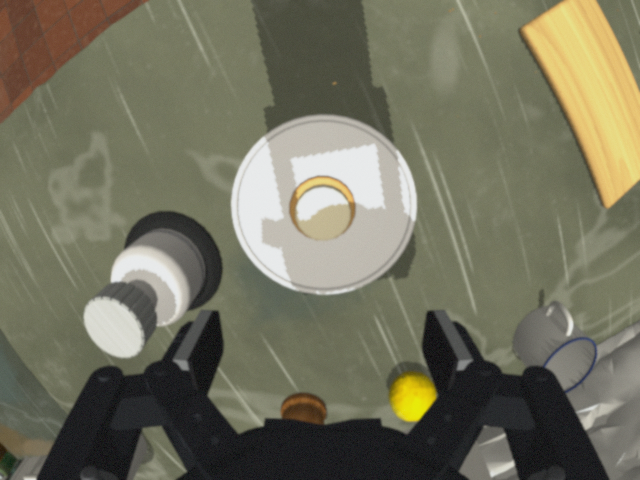

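The wrist view shows the cheese on the oatcake near (323,213) and the cap top near (114,326). I'll check the stack offset and the cap position.

Run:
```python
from h import *
p=np.load("pics/wp4.npy",allow_pickle=True).item()
I=cv2.imread("pics/w4.png");h,s,v=[x.astype(int) for x in cv2.split(cv2.cvtColor(I,cv2.COLOR_BGR2HSV))]
roi=np.zeros(s.shape,bool);roi[165:250,280:365]=1
c=blob(cv2.morphologyEx(((s>40)&(h<32)&roi).astype(np.uint8),cv2.MORPH_CLOSE,np.ones((5,5))),(323,208));print("hull",cv2.boundingRect(c),circ(p,c,.018,castw))
m=roi&(s>90)&(h<30);print("oat rows/cols",np.where(m.any(1))[0][[0,-1]],np.where(m.any(0))[0][[0,-1]])
f=(castw(p,(289.5,208),.018)+castw(p,(355.5,208),.018))/2
top=castw(p,(323,176),.018)
print("oat mid LR",f,np.linalg.norm(castw(p,(289.5,208),.018)-castw(p,(355.5,208),.018)),"top edge",top)
cv2.imwrite("pics/w4c.png",np.hstack([cv2.resize(I[160:260,270:370],(400,400),interpolation=0),cv2.resize(I[275:375,70:170],(400,400),interpolation=0)]))
```

```text
hull (289, 176, 67, 65) (array([ 0.48057373, -0.04385112]), np.float64(0.03049118783393976))
oat rows/cols [177 230] [290 354]
oat mid LR [ 0.48024653 -0.04308606  0.018     ] 0.06032097773936223 top edge [ 0.45356206 -0.03050448  0.018     ]
```

View pics/w4c.png

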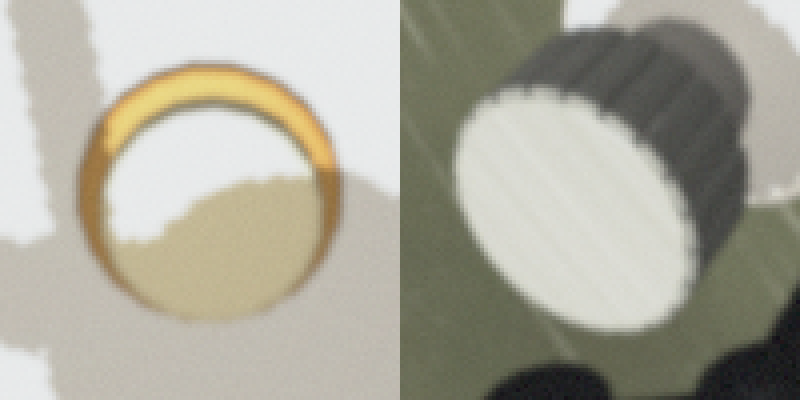

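The crop shows the cheese top spanning (296.5–350.2, 186.2–240.5) inside the oatcake rim, and the cap top ellipse spanning (83.8–143.8, 296.2–358).

Run:
```python
from h import *
p=np.load("pics/wp4.npy",allow_pickle=True).item()
print("cheese",castw(p,(323.2,213.1),.034),"cap",castw(p,(113.5,326.5),.136))
I=cv2.imread("pics/w4.png");h,s,v=[x.astype(int) for x in cv2.split(cv2.cvtColor(I,cv2.COLOR_BGR2HSV))]
c=blob((s<25)&(v>185),(114,327));print(cv2.boundingRect(c),circ(p,c,.136,castw))
```

```text
cheese [ 0.48099265 -0.04276227  0.034     ] cap [ 0.46868261 -0.21185342  0.136     ]
(84, 298, 58, 59) (array([ 0.46953635, -0.21468244]), np.float64(0.026398968790036236))
```

```bash
python3 shift.py '[[1,-0.015,-0.04,0,0,0,0],[1,-0.015,-0.04,0,0,0,0],[1,-0.015,-0.04,0,0,0,0],[1,-0.016,-0.04,0,0,0,0],[1,0,0,0,0,0,0.16]]';python3 shift.py '[[1,0,0,0,0,0,0.18],[1,0,0,0,0,0,0.16],[1,0,0,0,0,0,0],[1,0,0,0,0,0,0]]'
python3 - <<'E'
from h import *
to((.470,-.2155,.104))
p=imaging.camera_params("wrist");I=imaging.grab_frame("wrist")[:,:,::-1];cv2.imwrite("pics/w5.png",I)
q=imaging.camera_params("top");T=imaging.grab_frame("top")
K=p["intrinsics"];d=rot(p["orientation"]).inv().apply(np.array([.470,-.2155,.136])-p["xyz"]);t=np.arccos(d[2]/np.linalg.norm(d));print(K[:2,2]+K[0,0]*t*d[:2]/np.hypot(*d[:2]))
E
```

```text
time: 16.6
tool_pos: [0.4688, -0.2165, 0.202]
tool_rot: [-0.002, 0.292, 0.956, 0.0]
contact_force: [0.4, 0.0, -0.0]
gripper_width: 1.0
grasp_force: 0.0
time: 17.1
tool_pos: [0.4698, -0.2143, 0.2034]
tool_rot: [-0.001, 0.445, 0.895, 0.0]
contact_force: [0.0, 0.4, -0.6]
gripper_width: 1.0
grasp_force: 0.0
[-0.0013, -0.0004, 0.0994] ('yawY', np.float64(0.648)) ('tilt fix', [-0.001, -0.002, 0.0]) t 17.1 j6 -1.22
[321.18551405 259.8240556 ]
```

View pics/w5.png

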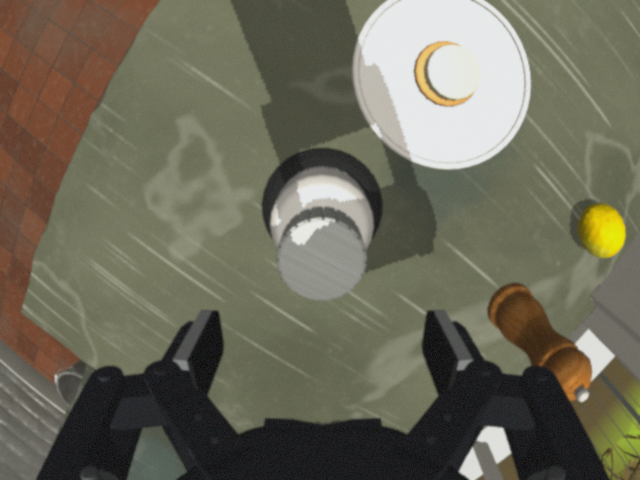

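The cap top ellipse spans (277–367, 217–300), centre (322,258.5), against a prediction of (321,260). That agrees, so I descend.

```bash
python3 shift.py '[[1,-0.0013,0,0.04,0,0,0],[1,0,0,0.04,0,0,0],[1,0,0,0.019,0,0,0],[1,0,0,0,0,0,0],[1,0,0,0,0,0,0]]'
python3 -c "
from h import *
to((.470,-.2155,.104))"
```

```text
time: 17.82
tool_pos: [0.4722, -0.2164, 0.1076]
tool_rot: [0.001, 0.446, 0.895, -0.0]
contact_force: [-0.2, -0.3, 0.2]
gripper_width: 0.998
grasp_force: 0.0
[0.0021, -0.0012, 0.0036] ('yawY', np.float64(0.646)) ('tilt fix', [0.001, 0.003, -0.0]) t 17.82 j6 -1.22
```

```bash
python3 shift.py '[[1,0.001,-0.0005,0.001,0,0,0],[1,0,0,0,0,0,0],[0.4,0,0,0,0,0,0],[0.4,0,0,0,0,0,0],[0.4,0,0,0,0,0,0]]'; python3 shift.py '[[0.4,0,0,0,0,0,0],[0.4,0,0,0,0,0,0]]'
```

```text
time: 18.45
tool_pos: [0.4703, -0.2154, 0.1055]
tool_rot: [0.0, 0.446, 0.895, -0.0]
contact_force: [-2.0, 0.6, 4.8]
gripper_width: 0.638
grasp_force: 62.6
time: 18.7
tool_pos: [0.4703, -0.2154, 0.1055]
tool_rot: [0.0, 0.446, 0.895, -0.0]
contact_force: [-2.1, 1.9, 4.4]
gripper_width: 0.642
grasp_force: 62.7
```

```bash
python3 shift.py '[[0.4,0,0,0.003,0,0,0],[0.4,0,0,0.003,0,0,0],[0.4,0,0,0,0,0,0],[0.4,0,0,0,0,0,0]]'; python3 shift.py '[[0.4,0,0,0.001,0,0,0],[0.4,0,0,0,0,0,0],[0.4,0,0,0,0,0,0]]'
```

```text
time: 19.2
tool_pos: [0.4705, -0.2155, 0.1001]
tool_rot: [0.0, 0.446, 0.895, -0.0]
contact_force: [-4.0, 2.4, 7.9]
gripper_width: 0.637
grasp_force: 63.2
time: 19.58
tool_pos: [0.4705, -0.2155, 0.0993]
tool_rot: [0.0, 0.446, 0.895, -0.0]
contact_force: [-4.3, 2.3, 9.0]
gripper_width: 0.641
grasp_force: 63.2
```

```bash
python3 shift.py '[[0.4,0,0,0,0,0,-0.1],[0.4,0,0,0,0,0,-0.1],[0.4,0,0,0,0,0,-0.1],[0.4,0,0,0,0,0,-0.1],[0.4,0,0,0,0,0,-0.1]]'; python3 shift.py '[[0.4,0,0,0,0,0,-0.1],[0.4,0,0,0,0,0,-0.1],[0.4,0,0,0,0,0,-0.1],[0.4,0,0,0,0,0,-0.1],[0.4,0,0,0,0,0,-0.1]]'; python3 shift.py '[[0.4,0,0,0,0,0,0],[0.4,0,0,0,0,0,0],[0.4,0,0,0,0,0,0]]'
python3 -c "
from h import *
to((.4705,-.2155,.104));print(manip.state()['ft_torque'])"
```

```text
time: 20.2
tool_pos: [0.4705, -0.2162, 0.0994]
tool_rot: [0.0, 0.209, 0.978, -0.001]
contact_force: [-3.7, 0.0, 8.9]
gripper_width: 0.64
grasp_force: 63.2
time: 20.82
tool_pos: [0.4701, -0.2164, 0.0993]
tool_rot: [-0.0, -0.039, 0.999, -0.001]
contact_force: [-6.0, -0.7, 8.4]
gripper_width: 0.638
grasp_force: 63.2
time: 21.2
tool_pos: [0.4702, -0.2165, 0.0994]
tool_rot: [-0.0, -0.038, 0.999, -0.001]
contact_force: [-5.1, -0.8, 8.5]
gripper_width: 0.636
grasp_force: 63.2
[-0.0004, 0.0009, -0.0046] ('yawY', np.float64(1.646)) ('tilt fix', [-0.003, -0.0, -0.0]) t 21.2 j6 -2.22
[-0.20591601  0.75254795  0.15382262]
```

```bash
python3 shift.py '[[0.4,0,0,-0.005,0,0,0],[0.4,0,0,-0.005,0,0,0],[0.4,0,0,-0.003,0,0,0],[0.4,0,0,0,0,0,0]]'
```

```text
time: 21.7
tool_pos: [0.4692, -0.2158, 0.1099]
tool_rot: [-0.001, -0.037, 0.999, -0.001]
contact_force: [-2.6, -5.2, -0.9]
gripper_width: 0.644
grasp_force: 64.3
```

```bash
python3 shift.py '[[0.4,0,0,-0.01,0,0,0],[0.4,0,0,-0.02,0,0,0],[0.4,0,0,-0.025,0,0,0],[0.4,0,0,-0.025,0,0,0],[0.4,0,0,-0.009,0,0,0]]'; python3 shift.py '[[0.4,0,0,0,0,0,0],[0.4,0,0,0,0,0,0],[0.4,0,0,0,0,0,0],[0.4,0,0,0,0,0,0]]'
python3 - <<'E'
from h import *
to((.4705,-.2155,.1995))
cv2.imwrite("pics/s6.png",imaging.grab_frame("side")[100:300,230:450,::-1].repeat(3,0).repeat(3,1)[:600])
E
```

```text
time: 22.32
tool_pos: [0.4707, -0.2151, 0.2009]
tool_rot: [0.001, -0.038, 0.999, -0.0]
contact_force: [0.2, 0.5, -1.0]
gripper_width: 0.643
grasp_force: 65.3
time: 22.82
tool_pos: [0.4698, -0.2151, 0.199]
tool_rot: [-0.001, -0.038, 0.999, 0.0]
contact_force: [-0.0, -0.7, -1.1]
gripper_width: 0.639
grasp_force: 65.3
[-0.0007, -0.0005, -0.0005] ('yawY', np.float64(1.646)) ('tilt fix', [0.001, -0.001, -0.0]) t 22.82 j6 -2.22
```

View pics/s6.png

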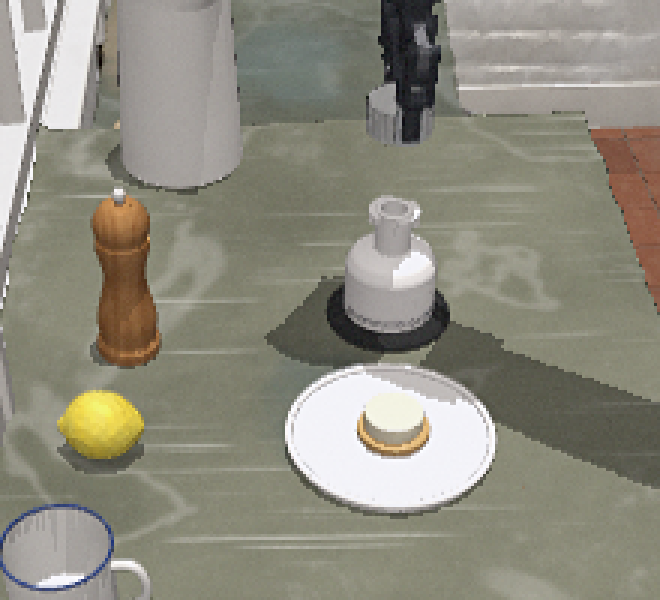

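The cap is held upright at about (400,115) in the crop, above the open jar mouth at (394,208). The stack sits flat and centred on the plate at (394,425).

```bash
python3 -c "
from plant import manip, imaging, job_done
print(job_done())"
```

```text
the job is handed in; nothing more can be done
None
```

The job is handed in: the oatcake lies on the plate with the cheese centred on it, and the cap came off and is held upright about 8 cm above the jar mouth, though no verdict was printed.

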